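# Unlock and lift out the socket cassette

### The arm

A 6-joint arm with a two-finger parallel gripper is mounted at the origin on the work surface. World frame = base frame: x ahead of the robot, y to its left, z up, the work surface at z = 0. Lengths are in m, angles in degrees, forces in N, time in s.
With the tool pointing down it reaches from about 0.325 to 0.85 m from the base axis. Payload 15.5 kg.
Tool frame: the origin (TCP) lies midway between the tips of the shut fingers; the grasp point (between the pads) lies 19 mm behind it; y points along the fingers, x is the direction in which the jaws open and shut, and the axes are right-handed (so a half turn about y gives the same grasp; the last joint's range is limited). The gripper opens to 91 mm and grips with 3 to 60 N. Pads are 32 mm wide; open, the fingers measure 118 mm over their backs; the gripper's body (76 mm by 178 mm) begins 60 mm behind the grasp point.
Start: joints at [66.091, 28.281, 77.091, -0, 74.628, -5.472], TCP at [0.198, 0.593, 0.185] pointing down, gripper open.
Joint ranges: [-166.48, 166.48], [-47.26, 123.95], [12.59, 153.08], [-70.14, 250.14], [6.76, 159.57], [-176.63, 176.63]. Speed limits (degrees/s): [108.29, 108.29, 147.25, 172.46, 172.46, 172.46].

### API

Orientations are given as a 3x3 rotation matrix whose columns are the frame's x, y, z axes.
In Python, from bench import ctrl gives the robot as it stands. The module is installed in compiled form; this text tells all that it offers. Calls block until the motion is done:
- ctrl.goto(position, orientation): joint-space move of the TCP to a pose.
- ctrl.move_l(position, vel=0.15, ori=None, contact_N=None): straight line of the TCP; ori=None keeps the orientation; vel is the mean speed in m/s. With contact_N (N) it stops when the force on the tool has changed by that much, and returns True; else False.
- ctrl.movej(angles): joint-space move.
- ctrl.command_gripper(opening): opening from 0.0 (shut) to 1.0 (fully open); the grip force is fixed at half the most; returns when the fingers have stopped.
- ctrl.sleep(seconds).
- ctrl.ik(position, orientation): joint angles nearest the present ones, or None.
- ctrl.read_camera(name): name is "side" or "top" or "wrist"; returns the picture (400x640x3 uint8, blue, green, red); there is no depth.
- ctrl.camera_params(name): a dict with "fx", "fy", "cx", "cy" (pixels), "pose" (4x4, takes a point from camera to world coordinates); the wrist camera has in their place "T_tool_cam" (4x4, takes a point from camera to tool coordinates, whose origin is the TCP and whose axes are the tool frame's). Camera axes: x right, y up, looking along -z (the intrinsics and any distortion apply to the point x, -y, -z); pixel columns grow to the right and rows downward; lengths in m; the calibration is good to about 2 mm. A picture is of the moment at which its call begins: read the wrist's pose just before it. camera_params takes no time and is no camera call.
A pose or a line that the arm cannot do raises ctrl.MotionError and nothing moves.
- ctrl.sign_off(): hands the job in, once; it reports no verdict.
Readings, each from a call of its own:
- ctrl.current_t(): time.
- ctrl.current_q(): joint angles.
- ctrl.current_dq(): joint speeds.
- ctrl.current_effort(): joint torques, N m.
- ctrl.current_tool_pos(): TCP position.
- ctrl.current_eef_rot(): TCP orientation.
- ctrl.current_contact_force(): force on the tool from outside, world axes, zero at the start.
- ctrl.current_wrist_torque(): the same for the moment, N m.
- ctrl.current_grip_width(): opening from 0.0 (shut) to 1.0 (fully open).
Only numpy, scipy, OpenCV 4.12 (cv2) and the standard library are available. Lean on these libraries where they do the work, as an engineer would, in place of code of your own. Each camera call takes 0.05 s, during which the arm holds its last target.

### The job

Take the socket cassette out of its bench dock: first turn the dock's lock knob clockwise until it has clicked past its detent and its tab is swung well clear of the cassette, then pinch the cassette's two side catches together and lift it, level, until its underside is about 8 cm above the top of the dock. Finish while holding it there, still, by the pinched catches, carried by the fingers alone: do not put it down or let go. Leave the other rack and the tools and containers lying about where they are.

Things in the scene. Friction and masses are not known exactly. Their poses are not given: they have to be found in the camera images.
- dock: fixed grey metal block 195 x 88 mm, top 60 mm above the bench, with a well 104 x 52 mm holding the socket cassette (2 mm play, floor 20 mm above the bench). Origin on the bench under the well's middle; x runs along it, away from the knob (block from x = -125 to +70 mm), y across, z up. The lock knob stands on top at x = -90 mm. 14 mm thick lips along both long sides of the well.
- lock_grip (a point): point on the lock knob's axis at grip height, 95 mm above the bench. Knob: upright black bar 42 mm long, 14 mm thick, 73 to 113 mm above the bench, on a dark steel disc 36 mm across (top at 73 mm) with a steel tab reaching 52 mm from the axis. This point's x runs along the bar, towards the tab; y across its thickness.
- lock (a joint): lock knob angle (rad), growing CLOCKWISE seen from above. 0: bar and tab along the dock's +x, tab over the cassette's end, keeping it in. A spring detent between about 0.2 and 0.95 resists with up to about 0.15 N m as far as 0.58, then snaps it on; let go before 0.58 it springs back. The tab is clear of the cassette from 0.9; stop at 1.4.
- cassette: socket cassette, 0.26 kg: black block 100 x 48 x 42 mm, six steel sockets 12 mm tall on it (23 mm or more from its middle along x), raised handle in the middle, top 80 mm up, flanked by two steel catches hooked under the dock's lips; only pinching frees it. Origin: centre of the underside, 20 mm above the bench when seated. x along its length as the dock's, y across, z up.
- catch_l (a joint): inward travel in m of the catch on the cassette's +y side: 0 free (hook under the dock's lip), 0.007 fully pinched against its solid stop. The hook clears the lip from 0.005. Spring about 4 N at rest, 8 N fully in.
- catch_r (a joint): the same for the catch on the cassette's -y side
- catch_l_pad (a point): centre of the outer finger face of the +y catch, 30 mm beside and 62 mm above the cassette's origin when free (60 mm over both catches); moves in with the catch. The face is 24 mm along x and reaches from 44 to 80 mm above the origin (64 to 100 mm above the bench when seated).
- catch_r_pad (a point): the same for the -y catch
- plain_rack: bystander, fixed: a similar grey block, 195 x 88 mm, 55 mm high, 97 mm with its round bar handle, without knob or catches; to be left alone. Origin on the bench, placed as on the dock.
- hammer_long: bystander, loose: hammer with light wooden handle, 320 mm long, lying; origin under the middle of its length
- hammer_short: bystander, loose: hammer with dark wooden handle, 240 mm long, lying; origin under the middle of its length
- wrench: bystander, loose: flat steel spanner, 180 mm, lying; origin under its middle
- screwdriver: bystander, loose: screwdriver with wooden handle, 180 mm, lying between the two racks; origin under its middle
- jar: bystander, loose: closed screw-top jar, 56 mm across, 75 mm tall, standing between the two racks; origin at its underside
- oil_can: bystander, loose: plain metal can, 64 mm across, 120 mm tall; origin at its underside
- tape_roll: bystander, loose: roll of tape lying flat, 90 mm across, 25 mm high; origin under its centre
Things that resemble listed ones, but are neither listed nor needed, are in the scene too. What is shaped like the cassette but blue is not meant. What is shaped like the dock but blue is not meant.

How it is judged:
By the outcome, as a careful person would: the job done as asked, in the order asked, and still so for the second after the job is handed in, while the arm keeps its last pose, push and grip.
It also fails if it takes over 48 s, if anything falls off the work surface, if the arm or the gripper's body presses on something with over 40 N, if the wrist force passes 120 N, or if a joint passes its speed limit or range.

## Working session

There is one attempt and no reset: what is moved stays moved. The work goes in short steps, each a Python script; the robot and the scene stay as the last script left them, time stands still between calls to the robot, and variables do not carry over. Pictures are saved under pics/ and viewed, and the job is handed in when it is done.

```bash
mkdir -p pics; ls; python3 - <<'E'
from bench import ctrl
import cv2
print(ctrl.current_t())
for n in("top","side","wrist"):
    im=ctrl.read_camera(n); cv2.imwrite(f"pics/{n}0.png",im)
    print(n,ctrl.camera_params(n))
print(ctrl.current_tool_pos(),ctrl.current_eef_rot(),ctrl.current_contact_force())
E
```

```text
pics
0.0
top {'fx': 468.1226039369893, 'fy': 468.1226039369893, 'cx': 317.636519540632, 'cy': 198.75551114278855, 'pose': array([[ 0.02309157,  0.99521728, -0.09491753,  0.42960325],
       [-0.99952401,  0.02103959, -0.02256293, -0.01746585],
       [-0.02045799,  0.09539336,  0.99522941,  1.55963702],
       [ 0.        ,  0.        ,  0.        ,  1.        ]])}
side {'fx': 406.49347290556636, 'fy': 406.49347290556636, 'cx': 317.2408833548458, 'cy': 205.08829220655036, 'pose': array([[ 0.90513522,  0.31482654, -0.2856825 ,  0.16249974],
       [-0.42509809,  0.6628697 , -0.61635654, -0.88336088],
       [-0.00467512,  0.67932909,  0.73381886,  1.13870633],
       [ 0.        ,  0.        ,  0.        ,  1.        ]])}
wrist {'fx': 299.39135624317214, 'fy': 299.39135624317214, 'cx': 319.76115252342134, 'cy': 204.21224428160207, 'T_tool_cam': array([[ 9.99998582e-01, -1.68402850e-03, -2.60765241e-05,
        -1.01040265e-03],
       [ 4.62757888e-04,  2.89612804e-01, -9.57143777e-01,
        -2.00725067e-01],
       [ 1.61940949e-03,  9.57142407e-01,  2.89613172e-01,
         8.23117214e-02],
       [ 0.00000000e+00,  0.00000000e+00,  0.00000000e+00,
         1.00000000e+00]])}
[0.19754225 0.59264458 0.18416497] [[ 3.16273936e-01 -3.93689147e-04 -9.48667825e-01]
 [ 9.48667459e-01 -8.40968080e-04  3.16274162e-01]
 [-9.22313065e-04 -9.99999569e-01  1.07503798e-04]] [ 0.84425593  0.33162798 -0.2514186 ]
```

View pics/top0.png

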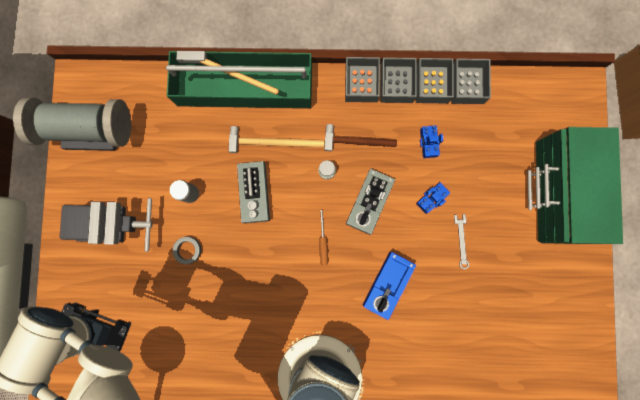

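View pics/side0.png

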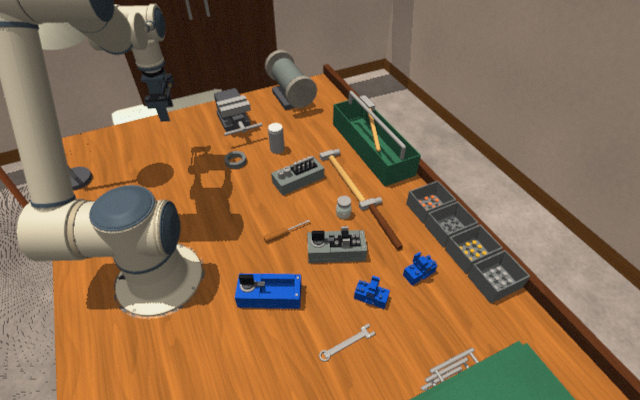

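View pics/wrist0.png

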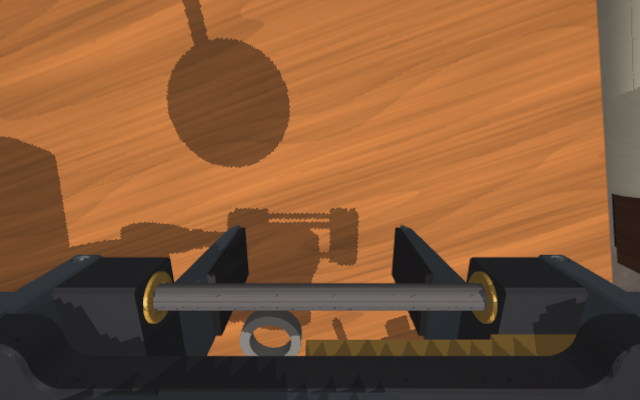

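Candidates in the top view:
- Grey block with black knob and cassette at (371,201): this matches the dock.
- Grey block with bar handle at (253,193): plain_rack.
- Blue dock at (390,285): decoy.
- Blue cassettes at (431,140) and (433,197): decoys.

I choose (371,201) and will check it in a crop.

```bash
python3 - <<'E'
import cv2,numpy as np
a=cv2.imread("pics/top0.png")[160:245,330:410]
b=cv2.imread("pics/side0.png")[220:270,295:380]
a=cv2.resize(a,None,fx=6,fy=6,interpolation=cv2.INTER_CUBIC)
cv2.imwrite("pics/cropt.png",a)
cv2.imwrite("pics/crops.png",cv2.resize(b,None,fx=7,fy=7,interpolation=cv2.INTER_CUBIC))
E
```

```text
(no output)
```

View pics/cropt.png

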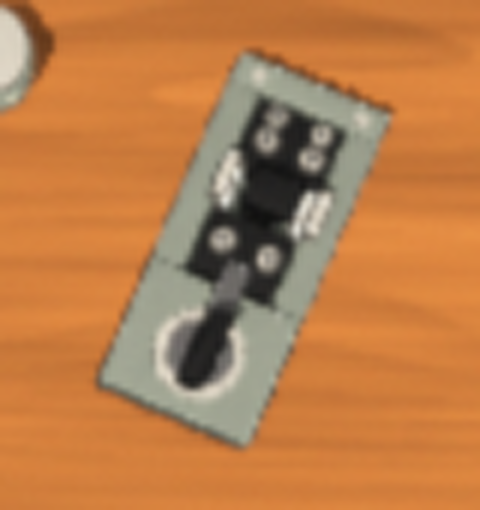

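View pics/crops.png

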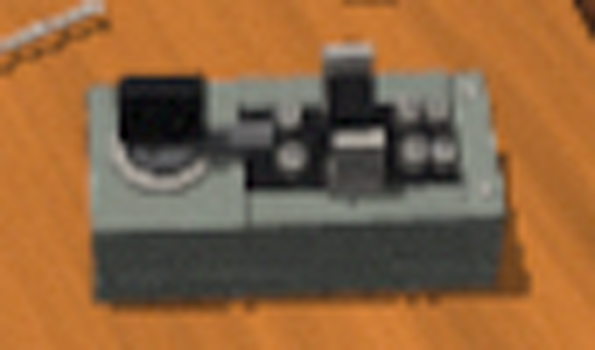

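The crop confirms it: grey dock, black knob with its tab over the black cassette, and steel catches. Next I'll get a coarse pose from the top-face corners, then take a wrist look.

```bash
cat > h.py <<'E'
from bench import ctrl
import cv2,numpy as np
def cam(name,tp=None,R=None):
    p=ctrl.camera_params(name)
    if name=="wrist":
        T=np.eye(4);T[:3,:3]=R;T[:3,3]=tp
        P=T@p["T_tool_cam"]
    else:P=p["pose"]
    return p,P
def ray(p,P,u,v):
    d=np.array([(u-p["cx"])/p["fx"],-(v-p["cy"])/p["fy"],-1.])
    return P[:3,3],P[:3,:3]@d
def plane(p,P,u,v,z):
    o,d=ray(p,P,u,v);return o+d*(z-o[2])/d[2]
def proj(p,P,X):
    c=P[:3,:3].T@(np.asarray(X)-P[:3,3])
    return np.array([p["cx"]+p["fx"]*c[0]/-c[2],p["cy"]-p["fy"]*c[1]/-c[2]])
def rigid2(L,W):
    L=np.array(L,float);W=np.array(W,float)
    a=L-L.mean(0);b=W-W.mean(0)
    th=np.arctan2((a[:,0]*b[:,1]-a[:,1]*b[:,0]).sum(),(a*b).sum())
    R=np.array([[np.cos(th),-np.sin(th)],[np.sin(th),np.cos(th)]])
    t=W.mean(0)-R@L.mean(0)
    return th,t,np.linalg.norm(L@R.T+t-W,axis=1)
def tool(a):  # pointing down, jaw axis x at world angle a (rad)
    x=np.array([np.cos(a),np.sin(a),0]);y=np.array([0,0,-1.])
    return np.column_stack([x,y,np.cross(x,y)])
E
python3 - <<'E'
from h import *
p,P=cam("top")
pix=[(240,52),(392,110),(245,445),(100,383)]
W=[]
for u,v in pix:
    W.append(plane(p,P,330+(u+.5)/6-.5,160+(v+.5)/6-.5,.06)[:2])
L=[(.07,.044),(.07,-.044),(-.125,-.044),(-.125,.044)]
th,t,r=rigid2(L,W);print(np.degrees(th),t,r)
R=np.array([[np.cos(th),-np.sin(th)],[np.sin(th),np.cos(th)]])
for z,x in((.113,-.09),(.1,0)):
    print(proj(p,P,[*(t+R@[x,0]),z]))
k=t+R@[-.03,0]
print(k)
for s in(0,np.pi):
    Rt=tool(th+np.pi/2+s)
    print(Rt[:,2],ctrl.ik([*k,.25],Rt),ctrl.ik([*(t+R@[-.09,0]),.08],tool(th+np.pi/2+s)),ctrl.ik([*(t+R@[-.09,0]),.08],tool(th+np.pi/2+s-1.25)))
E
```

```text
-22.159169175404088 [ 0.59545886 -0.16314896] [0.00171729 0.00172345 0.00260981 0.00183569]
[364.02099966 217.62301405]
[374.92611274 191.48425213]
[ 0.56767467 -0.15183353]
[-0.92613961  0.37718089  0.        ] [-2.07953598e+01  2.20429351e+01  7.71526072e+01 -2.54444375e-14
  8.08044576e+01 -8.86361906e+01] [-2.06394209e+01  2.82070621e+01  9.76125236e+01 -2.54444375e-14
  5.41804143e+01 -8.84802518e+01] [-2.06394209e+01  2.82070621e+01  9.76125236e+01 -2.54444375e-14
  5.41804143e+01 -1.68605274e+01]
[ 0.92613961 -0.37718089  0.        ] [-2.07953598e+01  2.20429351e+01  7.71526072e+01 -2.54444375e-14
  8.08044576e+01  9.13638094e+01] [-2.06394209e+01  2.82070621e+01  9.76125236e+01 -2.54444375e-14
  5.41804143e+01  9.15197482e+01] [-2.06394209e+01  2.82070621e+01  9.76125236e+01 -2.54444375e-14
  5.41804143e+01  1.63139473e+02]
```

```bash
python3 - <<'E'
from h import *
th=np.radians(-22.16);t=np.array([.5955,-.1631])
d=np.array([np.cos(th),np.sin(th)])
ctrl.goto([*(t-.16*d),.25],tool(th+np.pi/2))
ctrl.sleep(.2)
tp=ctrl.current_tool_pos();R=ctrl.current_eef_rot()
im=ctrl.read_camera("wrist");cv2.imwrite("pics/w1.png",im);np.savez("w1.npz",tp=tp,R=R)
print(ctrl.current_t(),tp)
E
```

```text
3.025 [ 0.44743253 -0.10242386  0.24994744]
```

View pics/w1.png

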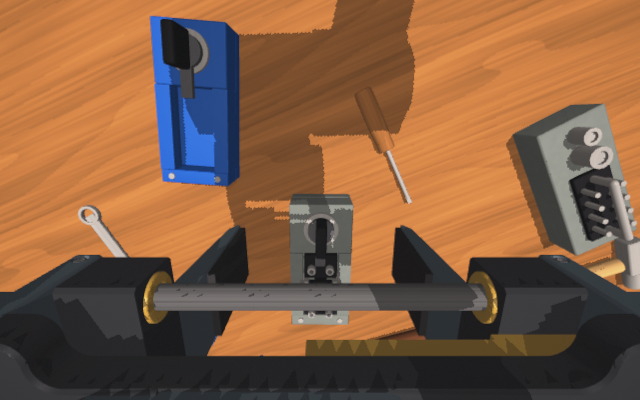

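The wrist camera looks away from the arm and the dock (rows 195–320) is hidden by the gripper, so I'll move forward along the dock.

```bash
python3 - <<'E'
from h import *
th=np.radians(-22.16);t=np.array([.5955,-.1631])
d=np.array([np.cos(th),np.sin(th)])
ctrl.goto([*(t+.06*d),.24],tool(th+np.pi/2))
ctrl.sleep(.2)
tp=ctrl.current_tool_pos();R=ctrl.current_eef_rot()
im=ctrl.read_camera("wrist");cv2.imwrite("pics/w2.png",im);np.savez("w2.npz",tp=tp,R=R)
print(ctrl.current_t(),tp)
c=im[0:250,220:430]
cv2.imwrite("pics/w2c.png",cv2.resize(c,None,fx=2.4,fy=2.4,interpolation=cv2.INTER_CUBIC))
E
```

```text
4.1583 [ 0.65040713 -0.18534479  0.24087279]
```

View pics/w2c.png

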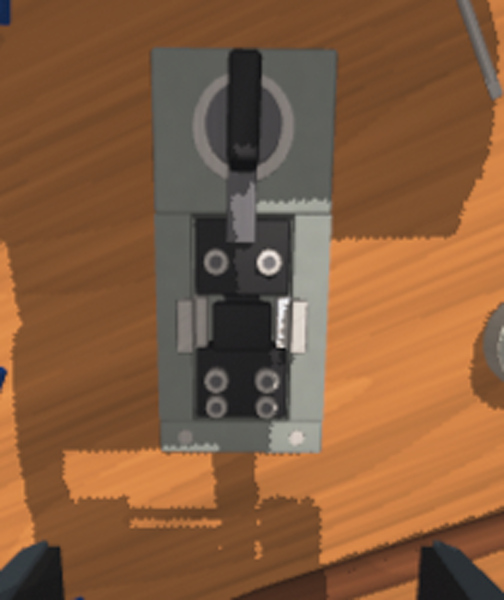

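```bash
cat > fit.py <<'E'
from h import *
f=np.load("w2.npz");p,P=cam("wrist",f["tp"],f["R"])
def cv(u,v):return 220+(u+.5)/2.4-.5,(v+.5)/2.4-.5
L=[(-.125,-.044),(-.125,.044),(.07,.044),(.07,-.044)]
pix=[(151,50),(337,50),(321,451),(162,451)]
W=[plane(p,P,*cv(*q),.06)[:2] for q in pix]
th,t,r=rigid2(L,W);Rd=np.array([[np.cos(th),-np.sin(th)],[np.sin(th),np.cos(th)]])
if __name__=="__main__":
    print(np.degrees(th),t,r)
    print("edge lens",[np.linalg.norm(W[i]-W[i-1]) for i in range(4)])
    def loc(u,v,z):return Rd.T@(plane(p,P,*cv(u,v),z)[:2]-t)
    print("ring",loc(243,126,.06))
    print("bar top end",loc(228,50,.113),loc(262,50,.113))
    print("catch tops y",[loc(u,326,.1) for u in(176,194,207,276,290,306)])
    im=cv2.imread("pics/w2.png");
    tp_,Pt=cam("top");it=cv2.imread("pics/top0.png")
    it=cv2.resize(it,None,fx=6,fy=6,interpolation=cv2.INTER_CUBIC)
    for q in L:
        c=proj(tp_,Pt,[*(t+Rd@q),.06]);cv2.circle(it,tuple(int((k+.5)*6) for k in c),3,(0,0,255),-1)
    for q,z in(((-.09,0),.113),((-.111,0),.113),((-.069,0),.113),((0,.03),.1),((0,-.03),.1)):
        X=[*(t+Rd@q),z]
        c=proj(tp_,Pt,X);cv2.circle(it,tuple(int((k+.5)*6) for k in c),3,(0,255,0),-1)
    cv2.imwrite("pics/chk.png",it[960:1470,1980:2460])
E
python3 fit.py
```

```text
-22.319044336616496 [ 0.59646917 -0.1633773 ] [0.00141829 0.00099043 0.00148107 0.00103847]
edge lens [np.float64(0.19281157080224037), np.float64(0.08701485586382142), np.float64(0.19279337149956638), np.float64(0.0867694815666535)]
ring [-0.09170391 -0.00019104]
bar top end [-0.11001507 -0.00651807] [-0.11007622  0.00717822]
catch tops y [array([-0.00037274, -0.03091863]), array([-0.00041129, -0.02255889]), array([-0.00043913, -0.01652141]), array([-0.0005869 ,  0.01552207]), array([-0.00061687,  0.02202332]), array([-0.00065114,  0.02945318])]
```

View pics/chk.png

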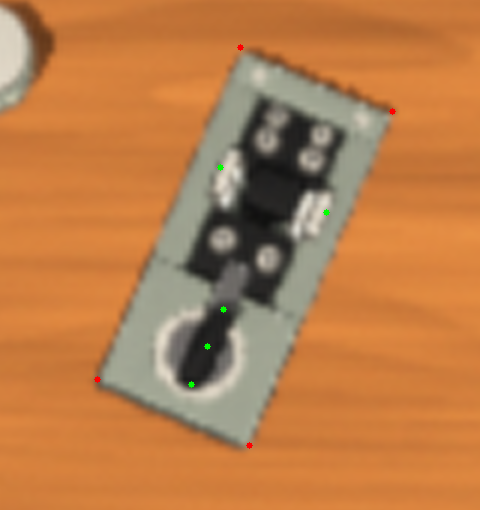

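```bash
python3 - <<'E'
from h import *
from fit import th,t,Rd
k=t+Rd@[-.0905,0];a=th+np.pi/2
def st(s):print(s,round(ctrl.current_t(),2),ctrl.current_tool_pos().round(4),ctrl.current_contact_force().round(1),ctrl.current_wrist_torque().round(2),round(ctrl.current_grip_width()*91,1))
ctrl.goto([*k,.18],tool(a))
c=ctrl.move_l([*k,.081],vel=.1,contact_N=8);st(("down",c))
ctrl.command_gripper(0.0);st("grip")
for b in(.25,.5,.75,1.0,1.28):
    ctrl.goto([*k,.081],tool(a-b));st(b)
im=ctrl.read_camera("side");cv2.imwrite("pics/s2.png",cv2.resize(im[180:290,270:400],None,fx=5,fy=5))
E
```

```text
('down', False) 5.98 [ 0.5132 -0.1292  0.0815] [-0.2  0.1  0.6] [-0.02  0.01 -0.04] 91.1
grip 7.15 [ 0.513  -0.1282  0.081 ] [2.6 7.6 1.8] [ 1.45 -0.45 -0.02] 13.5
0.25 7.51 [ 0.513  -0.1282  0.0811] [2.5 8.2 1.9] [ 1.55 -0.49  0.06] 13.6
0.5 7.87 [ 0.5131 -0.1281  0.0811] [3.8 9.6 0.8] [ 1.61 -0.56  0.02] 13.5
0.75 8.22 [ 0.5131 -0.128   0.0811] [2.9 9.9 0.4] [ 1.74 -0.65 -0.08] 13.6
1.0 8.58 [ 0.5131 -0.1281  0.0811] [3.9 9.1 0.8] [ 1.75 -0.66 -0.06] 13.0
1.28 8.97 [ 0.5132 -0.1281  0.0811] [3.4 9.9 1. ] [ 1.74 -0.73  0.01] 13.4
```

View pics/s2.png

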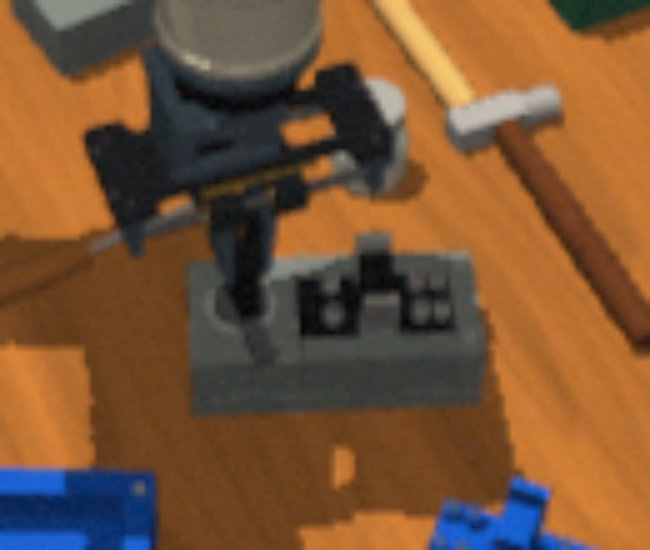

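The tab has swung clear at about (260,345) in the crop. The knob grip showed the dock sits about 0.9 mm further in +y than estimated. I'll release and look again.

```bash
python3 - <<'E'
from h import *
from fit import th,t,Rd
a=th+np.pi/2
def st(s):print(s,round(ctrl.current_t(),2),ctrl.current_tool_pos().round(4),ctrl.current_contact_force().round(1),round(ctrl.current_grip_width()*91,1))
ctrl.command_gripper(0.55);st("open")
x=ctrl.current_tool_pos();ctrl.move_l([x[0],x[1],.17],vel=.15)
ctrl.command_gripper(1.0)
ctrl.goto([*(t+Rd@[.06,0.0009]),.24],tool(a));ctrl.sleep(.2)
tp=ctrl.current_tool_pos();R=ctrl.current_eef_rot()
im=ctrl.read_camera("wrist");cv2.imwrite("pics/w3.png",im);np.savez("w3.npz",tp=tp,R=R);st("look")
cv2.imwrite("pics/w3c.png",cv2.resize(im[0:250,220:430],None,fx=2.4,fy=2.4,interpolation=cv2.INTER_CUBIC))
E
```

```text
open 9.73 [ 0.5127 -0.129   0.081 ] [-0.9 -0.5 -0.6] 50.2
look 12.72 [ 0.6535 -0.1848  0.24  ] [-0.2 -0.1  0.5] 91.3
```

View pics/w3c.png

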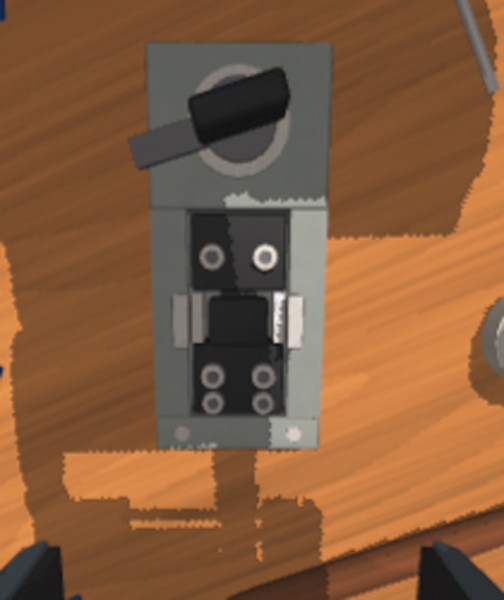

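Knob stays at ≈73° (1.27 rad), with the tab tip at (140,152), well off the cassette, whose catches are at (182,320) and (295,320). Next: the pinch.

```bash
python3 - <<'E'
from h import *
from fit import th,t,Rd
a=th+np.pi/2
def st(s):print(s,round(ctrl.current_t(),2),ctrl.current_tool_pos().round(4),ctrl.current_contact_force().round(1),ctrl.current_wrist_torque().round(2),round(ctrl.current_grip_width()*91,1))
c=t+Rd@[-.0005,.0006]
ctrl.goto([*c,.15],tool(a))
r=ctrl.move_l([*c,.068],vel=.08,contact_N=8);st(("down",r))
ctrl.command_gripper(0.0);ctrl.sleep(.3);st("pinch")
tp=ctrl.current_tool_pos();print("offset dock frame",Rd.T@(tp[:2]-c))
w=ctrl.read_camera("wrist");cv2.imwrite("pics/w4.png",w)
s=ctrl.read_camera("side");cv2.imwrite("pics/s4.png",cv2.resize(s[180:290,270:400],None,fx=5,fy=5))
E
```

```text
('down', False) 14.41 [ 0.5966 -0.1628  0.0685] [ 0.3 -0.4  1. ] [ 0.02  0.01 -0.01] 91.3
pinch 15.54 [ 0.5965 -0.1626  0.0687] [-2.7  1.7 11. ] [ 0.35  0.45 -0.01] 40.8
offset dock frame [0.00020512 0.00010909]
```

View pics/s4.png

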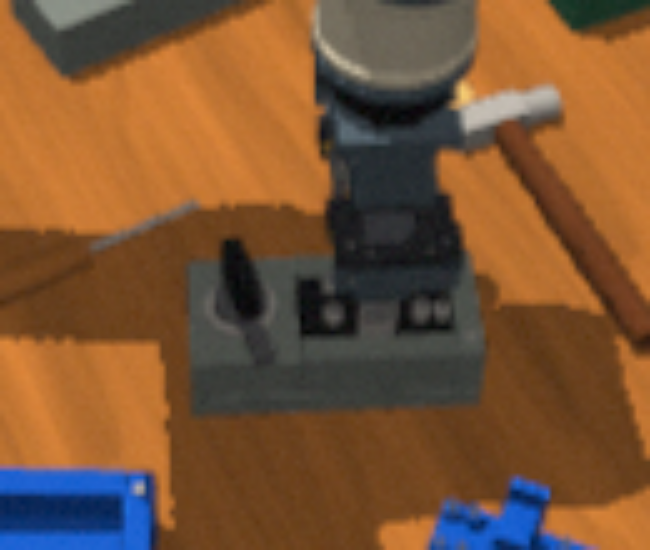

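Width 40.8 mm is narrower than the expected ~46 mm, and there is 11 N pushing up. I'm checking before lifting.

```bash
python3 - <<'E'
from h import *
s=ctrl.read_camera("side");cv2.imwrite("pics/s5.png",cv2.resize(s[205:265,315:375],None,fx=10,fy=10,interpolation=cv2.INTER_CUBIC))
print(ctrl.current_contact_force(),ctrl.current_grip_width()*91)
E
```

```text
[-3.08046896  1.6644587  11.12051384] 40.869551029330985
```

View pics/s5.png

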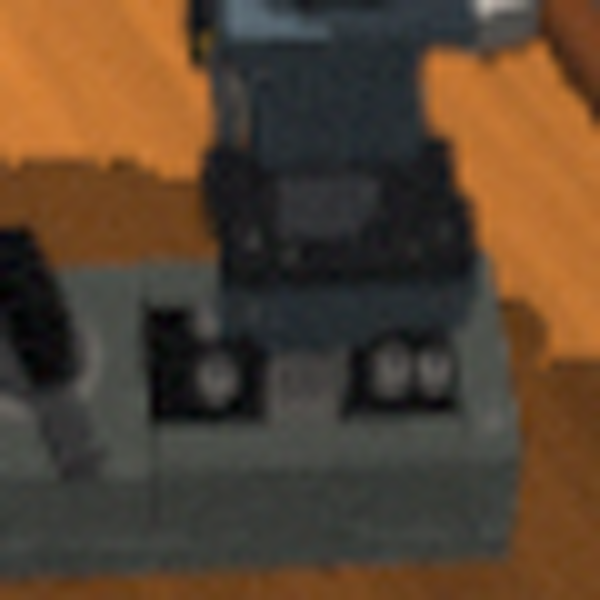

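View pics/w4.png

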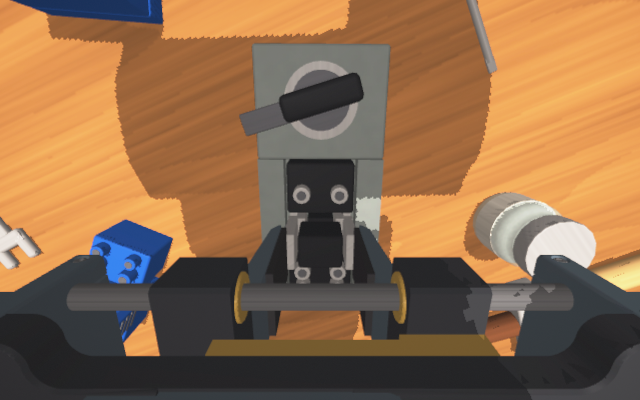

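```bash
python3 - <<'E'
from h import *
from fit import th,t,Rd
p,P=cam("side")
t=t+Rd@[-.0005,.0007]
for n,X in dict(tipL=(-.016,-.023,.0687),tipR=(.016,-.023,.0687),tipLo=(-.016,-.036,.0687),tipRo=(.016,-.036,.0687),cbot=(-.012,-.023,.064),cbotR=(.012,-.023,.064),ctopL=(-.012,-.023,.1),lipedge=(-.012,-.026,.06),lipout=(0,-.044,.06),corner=(.07,-.044,.06)).items():
    c=proj(p,P,[*(t+Rd@X[:2]),X[2]]);print(n,((c+.5-[315,205])*10).round())
E
```

```text
tipL [260. 401.]
tipR [356. 397.]
tipLo [263. 433.]
tipRo [361. 429.]
cbot [271. 409.]
cbotR [344. 406.]
ctopL [275. 342.]
lipedge [271. 424.]
lipout [313. 466.]
corner [526. 457.]
```

```bash
python3 - <<'E'
from h import *
from fit import th,t,Rd
w=cv2.imread("pics/w4.png");cv2.imwrite("pics/w4c.png",cv2.resize(w[190:300,230:410],None,fx=4.4,fy=4.4,interpolation=cv2.INTER_CUBIC))
p,P=cam("side")
t=t+Rd@[-.0005,.0007]
for X in((-.038,-.089,.147),(.038,-.089,.147)):
    c=proj(p,P,[*(t+Rd@X[:2]),X[2]]);print(((c+.5-[315,205])*10).round())
f=dict(tp=ctrl.current_tool_pos(),R=ctrl.current_eef_rot());p,P=cam("wrist",f["tp"],f["R"])
for n,X in dict(ctopLout=(-.012,-.03,.1),ctopLin7=(-.012,-.023,.1),ctopR=(-.012,.023,.1),tipL=(-.016,-.023,.0687),tipR=(-.016,.023,.0687),padtopish=(-.016,-.023,.1)).items():
    c=proj(p,P,[*(t+Rd@X[:2]),X[2]]);print(n,((c+.5-[230,190])*4.4).round())
E
```

```text
[216. 421.]
[465. 410.]
ctopLout [187. 194.]
ctopLin7 [238. 194.]
ctopR [570. 195.]
tipL [260.  96.]
tipR [547.  96.]
padtopish [237. 167.]
```

View pics/w4c.png

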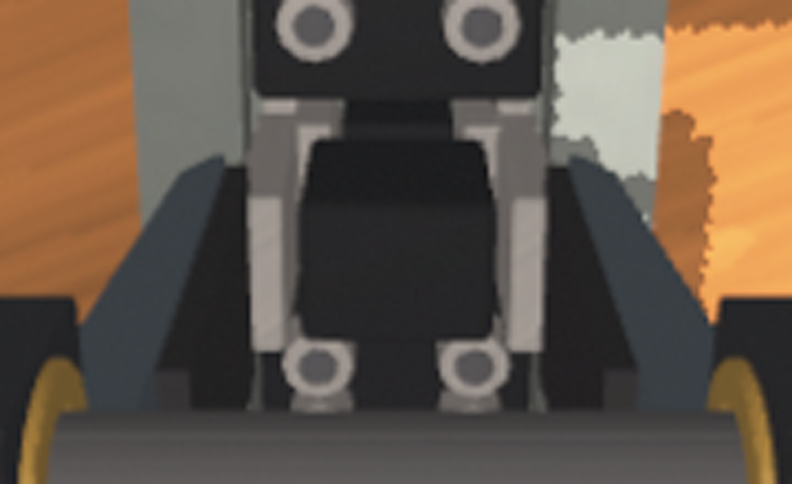

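```bash
python3 - <<'E'
from h import *
p=ctrl.camera_params("wrist")
for hw in(.0455,.0204):
  for y in(0,-.01,-.02,-.03,-.04):
    print(hw,y,proj(p,p["T_tool_cam"],[-hw,y,.016]).round(),proj(p,p["T_tool_cam"],[hw,y,.016]).round())
w=cv2.imread("pics/w2.png");cv2.imwrite("pics/w2f.png",cv2.resize(w[200:360,200:440],None,fx=3.3,fy=3.3,interpolation=cv2.INTER_CUBIC))
E
```

```text
0.0455 0 [257. 212.] [386. 212.]
0.0455 -0.01 [254. 216.] [389. 216.]
0.0455 -0.02 [250. 221.] [392. 222.]
0.0455 -0.03 [247. 227.] [396. 227.]
0.0455 -0.04 [243. 233.] [400. 234.]
0.0204 0 [292. 212.] [350. 212.]
0.0204 -0.01 [291. 216.] [352. 216.]
0.0204 -0.02 [290. 221.] [353. 221.]
0.0204 -0.03 [288. 227.] [355. 227.]
0.0204 -0.04 [286. 233.] [357. 233.]
```

View pics/w2f.png

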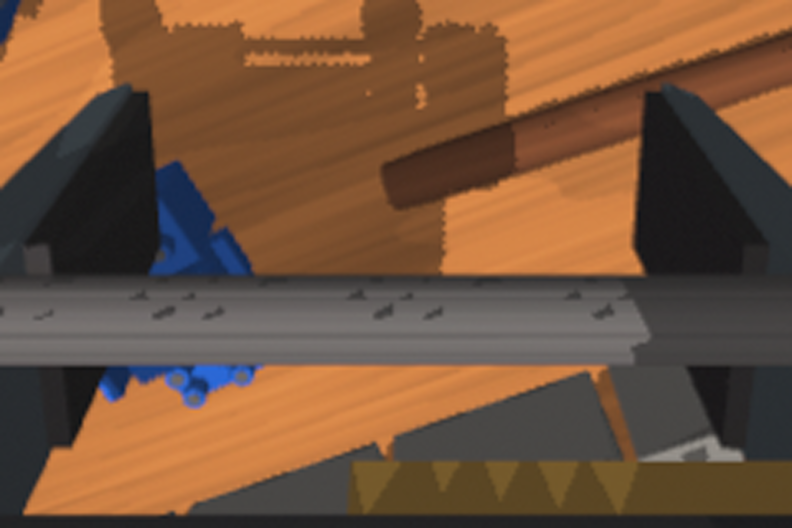

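```bash
python3 - <<'E'
from h import *
p=ctrl.camera_params("wrist")
for y in(0,-.01,-.02,-.03,-.04):
  for z in(.016,.008,-.008,-.016): print(y,z,proj(p,p["T_tool_cam"],[-.0455,y,z]).round(),end=" ")
  print()
E
```

```text
0 0.016 [257. 212.] 0 0.008 [257. 222.] 0 -0.008 [259. 243.] 0 -0.016 [259. 253.] 
-0.01 0.016 [254. 216.] -0.01 0.008 [254. 227.] -0.01 -0.008 [256. 249.] -0.01 -0.016 [257. 259.] 
-0.02 0.016 [250. 221.] -0.02 0.008 [251. 233.] -0.02 -0.008 [253. 255.] -0.02 -0.016 [254. 266.] 
-0.03 0.016 [247. 227.] -0.03 0.008 [248. 239.] -0.03 -0.008 [249. 262.] -0.03 -0.016 [250. 274.] 
-0.04 0.016 [243. 233.] -0.04 0.008 [244. 246.] -0.04 -0.008 [246. 270.] -0.04 -0.016 [247. 282.]
```

Both views say the fingertips are about 31 mm behind the reported TCP:
- **Wrist view:** the tip corners at (245,228) and (248,276) fit y = −0.031.
- **Side view:** the catch is visible uncovered below the gripper.

So I'm only nipping the catch tops. I'll open and go deeper with a contact guard, in case the tips really are at the TCP.

```bash
python3 - <<'E'
from h import *
from fit import th,t,Rd
a=th+np.pi/2
def st(s):print(s,round(ctrl.current_t(),2),ctrl.current_tool_pos().round(4),ctrl.current_contact_force().round(1),ctrl.current_wrist_torque().round(2),round(ctrl.current_grip_width()*91,1))
c=t+Rd@[-.0005,.0006]
ctrl.command_gripper(1.0);st("open")
r=ctrl.move_l([*c,.040],vel=.03,contact_N=6);st(("down",r));ctrl.sleep(.1)
tp=ctrl.current_tool_pos();R=ctrl.current_eef_rot()
w=ctrl.read_camera("wrist");cv2.imwrite("pics/w6.png",w);np.savez("w6.npz",tp=tp,R=R)
s=ctrl.read_camera("side");cv2.imwrite("pics/s6.png",cv2.resize(s[195:265,305:385],None,fx=8,fy=8,interpolation=cv2.INTER_CUBIC))
E
```

```text
open 16.58 [ 0.5962 -0.1626  0.068 ] [ 1.1  0.9 -0.3] [-0.01 -0.01 -0.01] 90.9
('down', False) 17.67 [ 0.5964 -0.1627  0.0402] [-0.1 -0.7 -0.1] [-0.    0.06  0.09] 91.0
```

View pics/w6.png

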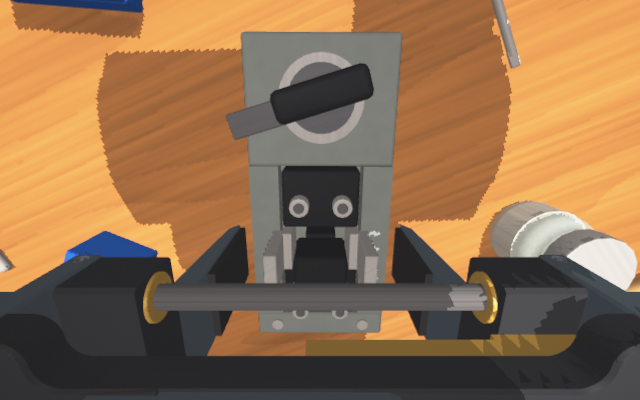

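View pics/s6.png

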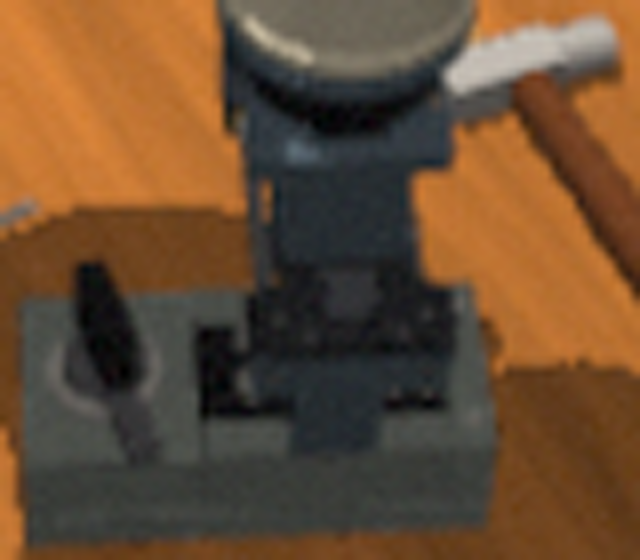

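Caution: the open fingers (±45.5 mm) can pass beside the 88 mm block, so no contact proves nothing. I'll measure the tip height from the side view.

```bash
python3 - <<'E'
from h import *
from fit import th,t,Rd
p,P=cam("side")
tp=np.load("w6.npz")["tp"]
for z in(.04,.05,.06,.07,.08):
  for y in(-.0455,-.059):
    q=[proj(p,P,[*(tp[:2]+Rd@[x,y]),z]) for x in(-.016,.016)]
    print(z,y,[((c+.5-[305,195])*8).round() for c in q])
E
```

```text
0.04 -0.0455 [array([290., 487.]), array([367., 483.])]
0.04 -0.059 [array([293., 514.]), array([371., 510.])]
0.05 -0.0455 [array([291., 472.]), array([369., 469.])]
0.05 -0.059 [array([294., 499.]), array([372., 496.])]
0.06 -0.0455 [array([292., 458.]), array([370., 455.])]
0.06 -0.059 [array([295., 485.]), array([374., 481.])]
0.07 -0.0455 [array([293., 443.]), array([372., 440.])]
0.07 -0.059 [array([296., 470.]), array([375., 467.])]
0.08 -0.0455 [array([294., 428.]), array([373., 425.])]
0.08 -0.059 [array([297., 455.]), array([376., 452.])]
```

The finger bottom at row 452 gives a tip height of about 0.07, which confirms the ~31 mm offset. I'll pinch at TCP 0.037.

```bash
python3 - <<'E'
from h import *
from fit import th,t,Rd
a=th+np.pi/2
def st(s):print(s,round(ctrl.current_t(),2),ctrl.current_tool_pos().round(4),ctrl.current_contact_force().round(1),ctrl.current_wrist_torque().round(2),round(ctrl.current_grip_width()*91,1))
c=t+Rd@[-.0005,.0006]
ctrl.move_l([*c,.037],vel=.03,contact_N=6)
ctrl.command_gripper(0.0);ctrl.sleep(.3);st("pinch")
s=ctrl.read_camera("side");cv2.imwrite("pics/s7.png",cv2.resize(s[195:265,305:385],None,fx=8,fy=8,interpolation=cv2.INTER_CUBIC))
w=ctrl.read_camera("wrist");cv2.imwrite("pics/w7.png",cv2.resize(w[150:300,230:410],None,fx=4,fy=4,interpolation=cv2.INTER_CUBIC))
E
```

```text
pinch 19.23 [ 0.5964 -0.1626  0.0374] [-1.6  1.4  8.5] [ 0.26  0.35 -0.03] 44.0
```

View pics/w7.png

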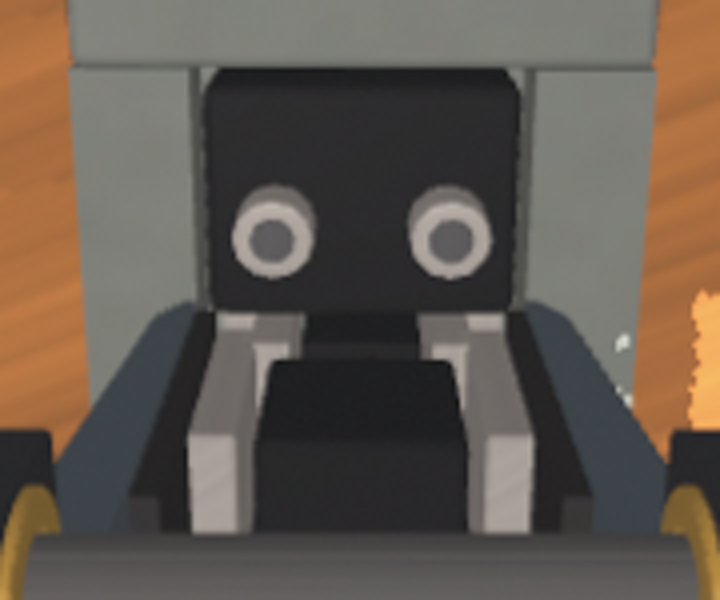

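View pics/s7.png

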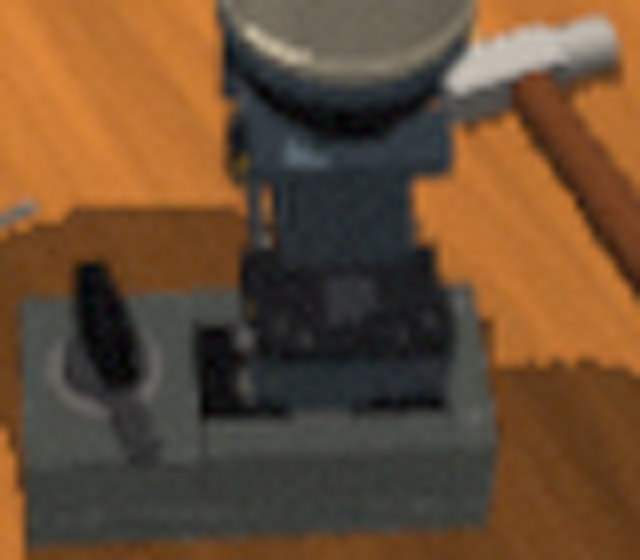

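The fingers now cover the full catch faces at 44 mm, i.e. pinched to the stops. Now the lift.

```bash
python3 - <<'E'
from h import *
def st(s):print(s,round(ctrl.current_t(),2),ctrl.current_tool_pos().round(4),ctrl.current_contact_force().round(1),ctrl.current_wrist_torque().round(2),round(ctrl.current_grip_width()*91,1))
x=ctrl.current_tool_pos();z0=x[2]
r=ctrl.move_l([x[0],x[1],z0+.012],vel=.02,contact_N=20);st(("l1",r))
w=ctrl.read_camera("wrist");cv2.imwrite("pics/w8.png",cv2.resize(w[150:300,230:410],None,fx=4,fy=4,interpolation=cv2.INTER_CUBIC))
s=ctrl.read_camera("side");cv2.imwrite("pics/s8.png",cv2.resize(s[195:265,305:385],None,fx=8,fy=8,interpolation=cv2.INTER_CUBIC))
open("z0","w").write(str(z0))
E
```

```text
('l1', False) 20.1 [ 0.5963 -0.1625  0.0494] [-0.7  0.  -2.4] [0.02 0.01 0.05] 43.5
```

View pics/w8.png

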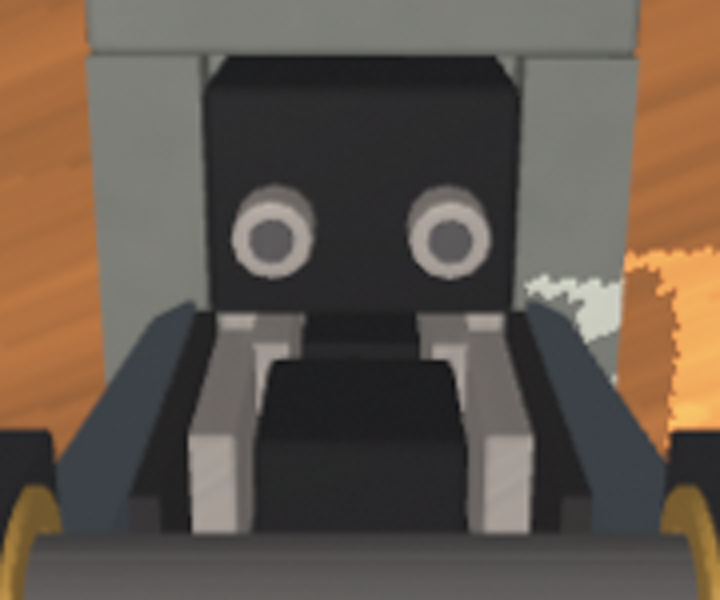

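View pics/s8.png

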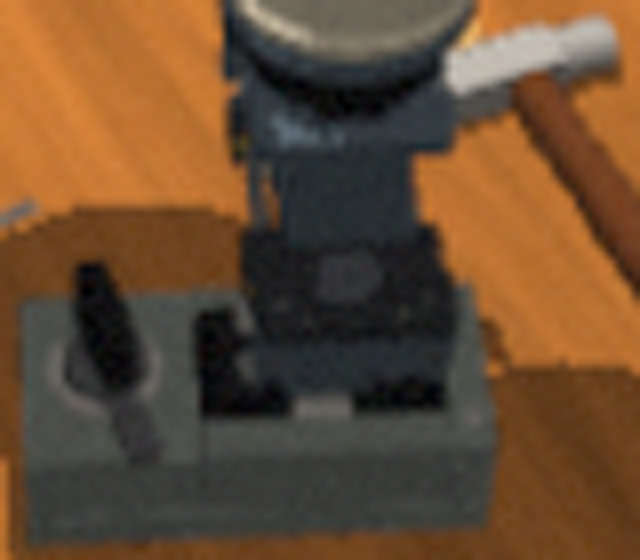

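The cassette is free. It moves rigidly with the fingers (same pixels as before the lift) and the load is 2.4 N, about its weight. Continuing to +0.120.

```bash
python3 - <<'E'
from h import *
def st(s):print(s,round(ctrl.current_t(),2),ctrl.current_tool_pos().round(4),ctrl.current_contact_force().round(1),ctrl.current_wrist_torque().round(2),round(ctrl.current_grip_width()*91,1))
x=ctrl.current_tool_pos();z0=float(open("z0").read())
ctrl.move_l([x[0],x[1],z0+.12],vel=.05);ctrl.sleep(.8);st("up");print(ctrl.current_tool_pos()[2]-z0, abs(ctrl.current_dq()).max())
print(ctrl.current_eef_rot().round(4))
w=ctrl.read_camera("wrist");cv2.imwrite("pics/w9.png",cv2.resize(w[150:300,230:410],None,fx=4,fy=4,interpolation=cv2.INTER_CUBIC))
s=ctrl.read_camera("side");cv2.imwrite("pics/s9.png",cv2.resize(s[165:275,295:405],None,fx=5,fy=5,interpolation=cv2.INTER_CUBIC))
E
```

```text
up 23.31 [ 0.5963 -0.1625  0.1574] [ 0.5 -0.7 -2.2] [ 0.02  0.05 -0.01] 43.6
0.1199917258538001 0.09344890104697055
[[ 3.798e-01 -0.000e+00 -9.251e-01]
 [ 9.251e-01  0.000e+00  3.798e-01]
 [ 0.000e+00 -1.000e+00  1.000e-04]]
```

View pics/s9.png

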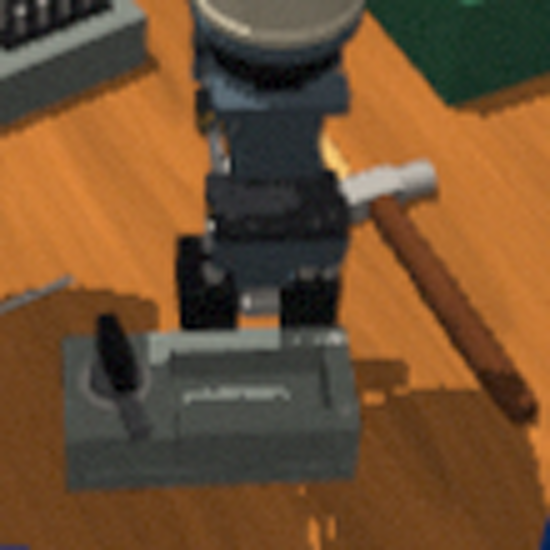

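View pics/w9.png

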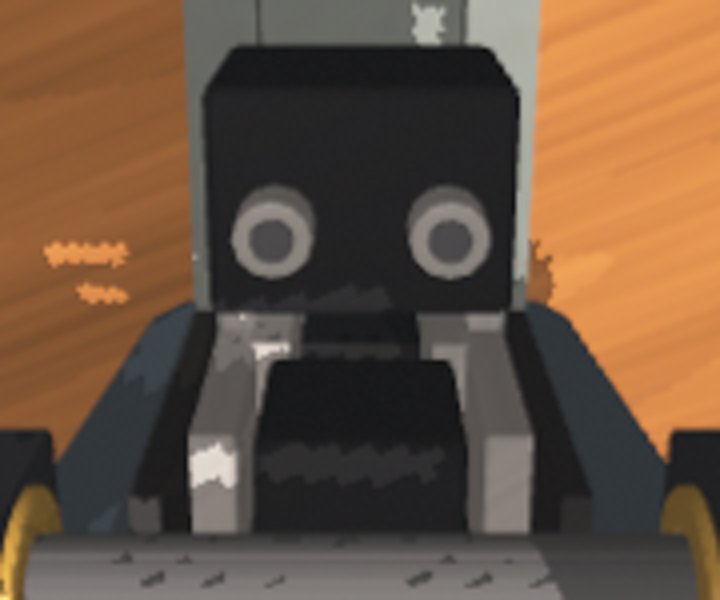

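The well is empty. The cassette hangs level in the fingers, at exactly the same wrist pixels as when seated, so it hasn't slipped. The knob stays turned and the neighbours in view are undisturbed. Handing in.

```bash
python3 - <<'E'
from h import *
print(ctrl.current_t(),ctrl.current_tool_pos(),ctrl.current_grip_width()*91)
print(ctrl.sign_off())
E
```

```text
23.4083 [ 0.59627071 -0.1624688   0.15740893] 43.71976673842474
the job is handed in; nothing more can be done
None
```

The job is handed in at t = 23.4 s. The cassette is out of the dock and held by its pinched catches, underside about 80 mm above the dock top. No verdict was reported.

- **Knob:** I turned it clockwise to 1.28 rad. After release it stayed at about 1.27 rad in the image, with the tab well clear of the cassette.
- **Pinch and lift:** I pinched both catches to their stops and lifted straight up 120 mm.
- **Last checks:** the load was 2.2 N, the grip width 43.7 mm, and the arm still. The cassette sat at the same wrist-camera pixels as when seated, so it had not slipped or tilted, and the well was empty.

**What disagreed:**
- The cameras show the fingertips about 31 mm behind the reported TCP. Because of this, my first pinch only caught the tops of the catches, at 40.8 mm. I opened, went deeper and pinched the full faces before lifting.
- The knob grip was probably just as shallow, though it turned and held.
- The final width is about 2 mm under the nominal 46 mm, which I put down to give at the stops.
- I did not recheck every bystander with the top camera at the end. The ones visible in the side and wrist views looked undisturbed.

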